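Tip a burnishing block out of its case and stroke a frame seam

ROBOT

A 7-joint arm with a two-finger parallel gripper is mounted at the origin on the work surface. World frame = base frame: x ahead of the robot, y to its left, z up, the work surface at z = 0. Lengths are in m, angles in rad, forces in N, time in s.
With the tool pointing down it reaches from about 0.425 to 0.875 m from the base axis. Payload 4.7 kg.
Tool frame: the origin (TCP) lies where the fingers leave the gripper's body, on its centre line; the fingertips stand 70 mm ahead of it and the grasp point (between the pads) lies 51 mm ahead of it; z points along the fingers, y is the line along which they close (so a half turn about z gives the same grasp; the last joint's range is limited). The gripper opens to 87 mm and grips with 3 to 60 N. Pads are 19 mm wide; open, the fingers measure 117 mm over their backs; the gripper's body (75 mm by 190 mm) begins 51 mm behind the grasp point.
Start: joints at [-1.267, 0.321, -0.07, 1.45, 0.023, 1.371, -0.057], TCP at [0.186, 0.623, 0.292] pointing down, gripper open.
Joint ranges: [-2.86, 2.86], [-0.3, 2.09], [-1.38, 1.24], [0.06, 2.45], [-1.56, 4.7], [0.09, 2.05], [-2.69, 2.69]. Speed limits (rad/s): [2.57, 2.57, 3.14, 3.14, 3.14, 3.14, 3.14].

INTERFACE

Orientations are given as a rotation vector (axis times angle).
In Python, from bench import get_state, get_image, get_calibration, close_job gives the robot as it stands.
- The arm moves only by the tool send_rows, never from a script. Its argument "rows" is a list of rows, each an object of numbers: "hand": the finger opening in mm, from 0 to 87; "x", "y", "z": the shift along the world's x, y, z in mm; "roll": the turn about the world's z in degrees. A call has 1 to 10 rows; each row shifts and turns the commanded pose from where the row before left it; what a row does not reach is not made up. A row lasts 1/10 s, in which the tool goes at most 50 mm and 8.59 degrees, less where a joint would pass 70% of its speed; a pose out of reach is approached as far as the arm can. A call is refused whole if a number of a shift passes 50 or a number of a turn 8.59, either way. A call with a gripper value outside its range is refused whole. The fingers move at their own pace and stop on an object; "force" is the grip in N (left out, the last holds). Time passes only in rows, so rows that do not move let the fingers close. It gives the time, the measured TCP pose, the force, the opening and the grip force at its end, in the units of the state.
- get_state(): the state, without advancing time (a new reading comes with each control period).
- get_image(name): name is "scene" or "top" or "wrist"; returns the picture (400x640x3 uint8, blue, green, red); there is no depth.
- get_calibration(name): a dict with "mtx" (3x3 intrinsics, pixels), "D" ([k1, k2, p1, p2, k3] as OpenCV has them; the pictures are not rectified), "world_from_camera" (4x4, takes a point from camera to world coordinates). Camera axes: x right, y down, z forward; pixel columns grow to the right and rows downward; lengths in m; the calibration is good to about 2 mm. A picture is of the moment at which its call begins: read the wrist's pose just before it. get_calibration takes no time and is no camera call; for the wrist camera it gives the pose at the moment of the call.
- close_job(): hands the job in; it is judged then, once.
The state is a dict: "time": time; "joint_positions": joint angles; "qd": joint speeds; "joint_torque": joint torques, N m; "position": TCP position; "tool_rot": TCP orientation; "ft_force": force on the tool from outside, world axes, zero at the start; "torque": the same for the moment, N m; "grip_width": opening from 0.0 (shut) to 1.0 (fully open); "grip_force": force on a finger pad.
Only numpy, scipy, OpenCV 4.12 (cv2) and the standard library are available. Lean on these libraries where they do the work, as an engineer would, in place of code of your own. Each camera call takes 0.05 s, during which the arm holds its last target. There are 200 camera calls.

TASK

Press the white-banded end of the orange agate block down so that the block tips up in its case and stays standing by itself, then take hold of its raised end and lift it out. With its banded end, stroke the gold frame rail along the dark seam from the blue mark to the red mark, slowly (about four seconds), keeping the sprung rail pressed part-way down, about 5 mm, the whole way and never hard down on its stop. Then lay the block gently flat in the white tray, let go, and leave the grey block and everything else as it was.

Things in the scene. Friction and masses are not known exactly. Their poses are not given: they have to be found in the camera images.
- agate_center (a point): Centre of the orange agate block, 46 (x) x 80 (y) x 16 (z) mm, about 160 g, loose; z up when flat. Its -y end, marked with a 9 mm white band, is the working end. At the start it lies in one of the two case pockets, top flush with the deck, banded end over the pocket's finger well, so its sides cannot be gripped.
- agate: The same block; origin at the centre of its underside. Pressing it 10 mm from its banded end to 12 or 13 mm below the deck (under 1 N; much deeper meets the well floor) tips it over the well's step: the banded end drops to the well floor by the -y wall and the block stays tilted about 25 to 40 degrees, its plain +y end standing 12 to 18 mm above the deck, to be gripped there across its 46 mm width.
- agate_nose (a point): Middle of the lower edge of the agate block's white-banded working end: 40 mm along -y from the block centre and 8 mm below it in the block's own axes.
- slate_center (a point): Centre of the grey slate block, same shape, size and white band, lying flush in the other pocket; to be left there.
- case_top (a point): Middle of the top deck of the dark brown, plum-lined instrument case, fixed. Deck 43 mm above the table, 168 (x) x 130 (y) mm; a flat 6 mm leather flap reaches 87 mm further on -x. Two pockets 49 mm wide (x), centred 39.5 mm either side along x, reach from y = -45 to +41.5 mm, each 16 mm deep, but 38 mm deep in the finger well: all that lies beyond y = -2.5 mm.
- pocket_near (a point): Rest place of a block's centre in the pocket on the case's -x side, 8 mm below the deck, in the case's axes.
- pocket_far (a point): Rest place of a block's centre in the pocket on the case's +x side, 8 mm below the deck, in the case's axes.
- cradle: The sprung cradle, 100 x 230 mm, fixed to the table; origin under its centre. It carries the gold picture-frame rail, 66 (x) x 220 (y) x 20 mm, which moves only up and down; its flat top is 58 mm above the table at rest, y along its length.
- rail_mid (a point): Middle of the rail's flat top, on the dark 2.5 mm seam along the rail's y axis. It goes down with the rail: 58 mm above the table at rest, 46 mm on the hard stop. About 1 N starts the rail down and each further mm takes 0.35 N (about 2.8 N at 5 mm); it springs back.
- rail_blue (a point): The blue cross stripe (8 mm wide) on the rail's top, 60 mm from the middle towards -y: the stroke starts here.
- rail_red (a point): The red cross stripe on the rail's top, 60 mm from the middle towards +y: the stroke ends here.
- tray_in (a point): Centre of the inner floor of the white enamel tray with blue rim, fixed; inside 182 (x) x 192 (y) mm, the floor 4 mm and the rim about 23 mm above the table.
- brush_grip (a point): Handle of a brush lying on the table; bystander.
- loupe: Black loupe, 44 mm across and 36 mm high, on the table; origin under its centre; bystander.
- amber: Amber bottle, 48 mm across and 100 mm high; origin under its centre; bystander.
- jar: Glass jar with white cap, 60 mm across and 60 mm high; origin under its centre; bystander.
- spatula_grip (a point): Handle of a 190 mm spatula lying on the table; bystander.
- carton: White carton 110 x 140 x 50 mm; origin under its centre; bystander.
Not all that is in view belongs to the job. Of the things that look like the part that bears slate_center, the smaller one is meant.

How it is judged:
By the outcome, as a careful person would: the job done as asked, in the order asked, and still so for the second after the job is handed in, with the robot touching nothing.
It also fails if it takes over 72 s, if anything falls off the work surface, if the arm or the gripper's body presses on something with over 40 N, if the wrist force passes 120 N, or if a joint passes its speed limit or range.

## Working session

There is one attempt and no reset: what is moved stays moved. The work goes in short steps, Python scripts to look and compute and a tool call to move; the robot and the scene stay as the last step left them, time stands still between calls to the robot, and variables do not carry over. Pictures are saved under pics/ and viewed, at most 10 in all, crops included, and the job is handed in when it is done.

Besides the shell and the picture viewer there is one more tool, called as name(argument=value, ...) on one line, values as JSON. send_rows: Moves the arm, as the interface text tells. Its arguments: {"type":"object","properties":{"rows":{"type":"array","items":{"type":"object","properties":{"hand":{"type":"number"},"x":{"type":"number"},"y":{"type":"number"},"z":{"type":"number"},"roll":{"type":"number"}}}},"force":{"type":"number"}},"required":["rows"]}

```bash
mkdir -p pics; ls; python3 - <<'E'
from bench import *
import cv2,numpy as np
a=get_image("top");b=get_image("scene")
cv2.imwrite("pics/top0.png",a);cv2.imwrite("pics/scene0.png",b)
for n in("top","scene","wrist"):
    c=get_calibration(n);print(n,np.round(c["mtx"],1).tolist(),np.round(c["D"],3),np.round(c["world_from_camera"],3).tolist())
s=get_state();print(s)
E
```

```text
pics
top [[370.2, 0.0, 319.7], [0.0, 370.2, 199.2], [0.0, 0.0, 1.0]] [0.016 0.    0.    0.    0.   ] [[-0.008, -0.99, 0.139, 0.489], [-1.0, 0.005, -0.026, 0.003], [0.025, -0.139, -0.99, 0.978], [0.0, 0.0, 0.0, 1.0]]
scene [[473.8, 0.0, 318.4], [0.0, 473.8, 208.1], [0.0, 0.0, 1.0]] [0.002 0.    0.    0.    0.   ] [[-0.008, 0.759, -0.651, 1.38], [1.0, 0.013, 0.003, -0.01], [0.011, -0.65, -0.759, 0.957], [0.0, 0.0, 0.0, 1.0]]
wrist [[291.1, 0.0, 321.3], [0.0, 291.1, 200.6], [0.0, 0.0, 1.0]] [-0.018  0.     0.     0.     0.   ] [[0.286, 0.917, 0.28, 0.108], [0.958, -0.273, -0.085, 0.645], [-0.002, 0.292, -0.956, 0.384], [0.0, 0.0, 0.0, 1.0]]
{'time': 0.1, 'joint_positions': array([-1.26687527,  0.32174945, -0.07007969,  1.45157563,  0.02258607,
        1.37078638, -0.05689073]), 'qd': array([ 6.02728767e-04, -1.44656582e-03,  2.26991070e-05, -3.89228206e-03,
       -5.06709269e-04, -2.39487917e-03,  1.49794588e-03]), 'joint_torque': array([ 5.72100055e-05, -4.92567229e+01, -4.05455818e-01, -3.13402247e+01,
       -6.39970810e-02,  3.93875130e-02,  7.37374671e-05]), 'position': array([0.18568773, 0.62251429, 0.29125899]), 'tool_rot': array([-4.53586899e-01, -3.10850353e+00,  2.70778489e-03]), 'ft_force': array([ 1.17070258, -0.26885207,  0.40122497]), 'torque': array([-0.05764234, -0.01238321,  0.02815029]), 'grip_force': 0.0, 'grip_width': 1.0030230781781548}
```

View pics/top0.png

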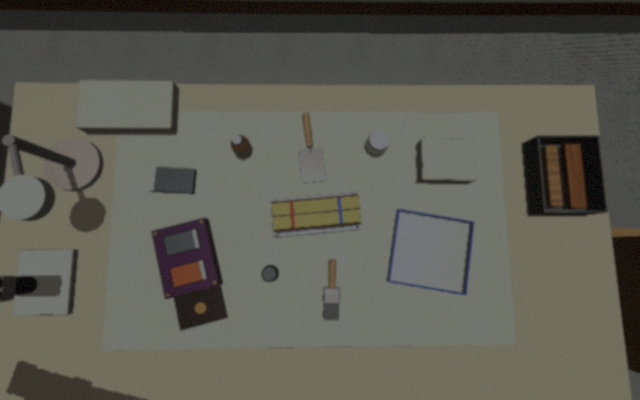

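View pics/scene0.png

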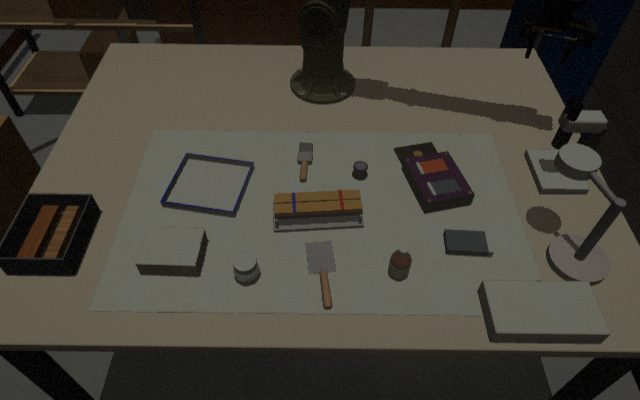

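The top view shows the case at (187,258), with the agate in its lower (-x) pocket at (188,273) and its white band to the right (-y). The slate is at (182,243), the rail at (316,213) with blue at (340,210) and red at (292,214), and the tray at (431,251). The grey thing at (175,180) is a lookalike.

```bash
cat > h.py <<'E'
from bench import *
import cv2,numpy as np
def ray(name,px,z,cal=None):
    c=cal or get_calibration(name);T=np.array(c["world_from_camera"])
    u=cv2.undistortPoints(np.array(px,float).reshape(-1,1,2),np.array(c["mtx"]),np.array(c["D"]))[:,0]
    d=np.c_[u,np.ones(len(u))]@T[:3,:3].T; o=T[:3,3]
    return o+d*((z-o[2])/d[:,2])[:,None]
def blob(img,lo,hi,roi):
    x0,y0,x1,y1=roi;h=cv2.cvtColor(img,cv2.COLOR_BGR2HSV)
    m=np.zeros(h.shape[:2],np.uint8);m[y0:y1,x0:x1]=cv2.inRange(h,lo,hi)[y0:y1,x0:x1]
    n,l,s,_=cv2.connectedComponentsWithStats(m)
    k=1+np.argmax(s[1:,4]);return (l==k).astype(np.uint8)
def rect(name,m,z,cal=None):
    c=max(cv2.findContours(m,0,1)[0],key=cv2.contourArea)
    W=ray(name,c.reshape(-1,2),z,cal)[:,:2]*1000
    r=cv2.minAreaRect(W.astype(np.float32));return np.round(r[0],1),np.round(r[1],1),round(r[2],1)
E
python3 - <<'E'
from h import *
a=cv2.imread("pics/top0.png")
h=cv2.cvtColor(a,cv2.COLOR_BGR2HSV)
for p in [(188,273),(205,270),(182,243),(316,207),(292,214),(340,210),(391,238),(160,240)]:print(p,h[p[1],p[0]])
def t(n,*k,z):
    try:print(n,rect("top",blob(a,*k),z))
    except Exception as e:print(n,e)
t("agate",(3,150,90),(16,255,255),(150,220,220,300),z=.043)
t("case",(135,60,20),(178,255,255),(140,210,230,305),z=.043)
t("blue",(105,120,60),(130,255,255),(265,185,370,245),z=.058)
t("red",(0,150,60),(9,255,255),(265,185,370,245),z=.058)
t("gold",(15,90,60),(35,255,255),(265,185,370,245),z=.058)
t("tray",(105,90,60),(130,255,255),(375,200,485,305),z=.023)
x=cv2.resize(a[205:335,140:235],None,fx=4,fy=4,interpolation=2);y=cv2.resize(a[185:245,260:370],None,fx=3.6,fy=3.6,interpolation=2)
o=np.zeros((520,800,3),np.uint8);o[:,:380]=x;o[:y.shape[0],390:390+y.shape[1]]=y
cv2.imwrite("pics/crop.png",cv2.convertScaleAbs(o,alpha=1.6))
E
```

```text
(188, 273) [ 10 164 106]
(205, 270) [ 0  8 68]
(182, 243) [90 11 67]
(316, 207) [ 26 101 114]
(292, 214) [  4 142 106]
(340, 210) [115 123 104]
(391, 238) [ 43  22 106]
(160, 240) [150  93  52]
agate (array([437. , 308.7]), array([42.6, 64.7]), 14.0)
case (array([474.8, 310.8]), array([169. , 131.2]), 14.3)
blue (array([602.8, -69.9]), array([0. , 5.1]), 89.1)
red (array([592.2,  50.3]), array([2.5, 0. ]), -179.9)
gold (array([583.8,  -9.7]), array([ 70.2, 108.6]), 5.8)
tray (array([ 470.4, -401.3]), array([ 10.7, 184.1]), 79.0)
```

View pics/crop.png

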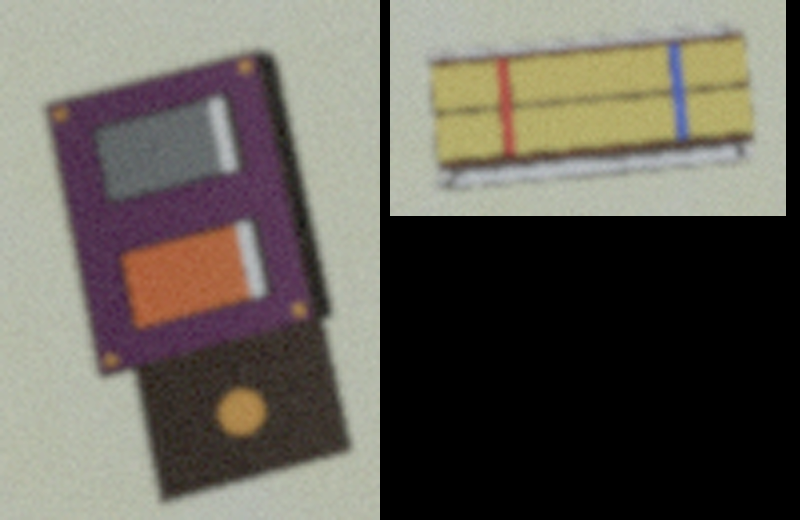

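The crop shows the case turned with its +x towards upper left (about +14°) and the white bands on the -y side. Blue's midpoint is at about (340.3,210.6) and red's at (292.2,215), in full-image pixels. I'm moving above the press point now and will refine with the wrist camera.

send_rows(rows=[{"x": 25.9, "y": -35.2, "roll": -5.9, "hand": 0}, {"x": 25.9, "y": -35.2, "roll": -5.9, "hand": 0}, {"x": 25.9, "y": -35.2, "roll": -5.9, "hand": 0}, {"x": 25.9, "y": -35.2, "roll": -5.9, "hand": 0}, {"x": 25.9, "y": -35.2, "roll": -5.9, "hand": 0}, {"x": 25.9, "y": -35.2, "roll": -5.9, "hand": 0}, {"x": 25.9, "y": -35.2, "roll": -5.9, "hand": 0}, {"x": 25.9, "y": -35.2, "roll": -5.9, "hand": 0}, {"x": 25.9, "y": -35.2, "roll": -5.9, "hand": 0}, {"x": 25.9, "y": -35.2, "roll": -5.9, "hand": 0}])

```text
schema error: expected keys hand, x, y, z, roll
```

send_rows(rows=[{"hand": 0}, {"hand": 0}])

```text
schema error: expected keys hand, x, y, z, roll
```

```bash
cat >> h.py <<'E'
from scipy.spatial.transform import Rotation as R
def st():
    s=get_state();M=R.from_rotvec(s["tool_rot"]).as_matrix()
    print("t",round(s["time"],2),"p",np.round(np.array(s["position"])*1000,1),"yaw_y",round(np.degrees(np.arctan2(M[1,1],M[0,1])),2),"zax",np.round(M[:,2],3),"F",np.round(s["ft_force"],2),"w",round(s["grip_width"]*87,1),"gf",round(s["grip_force"],1));return s
def snap(name,f):
    c=get_calibration(name);i=get_image(name);cv2.imwrite("pics/"+f+".png",i);np.save("pics/"+f+".npy",c,allow_pickle=True);return i,c
E
python3 - <<'E'
from h import *
st();i,c=snap("wrist","w1")
print(np.round(c["world_from_camera"],3).tolist())
cv2.imwrite("pics/w1b.png",cv2.convertScaleAbs(i,alpha=1.5))
for n,p in [("stripe",[(340.3,210.6),(292.2,215)])]:print(n,ray("top",p,.058)*1000)
E
```

```text
t 0.1 p [185.7 622.5 291.3] yaw_y 73.4 zax [-0.    -0.002 -1.   ] F [ 1.17 -0.27  0.4 ] w 87.3 gf 0.0
[[0.286, 0.917, 0.28, 0.108], [0.958, -0.273, -0.085, 0.645], [-0.002, 0.292, -0.956, 0.384], [0.0, 0.0, 0.0, 1.0]]
stripe [[588.70238417 -72.94120696  58.        ]
 [578.35915523  47.25072435  58.        ]]
```

View pics/w1b.png

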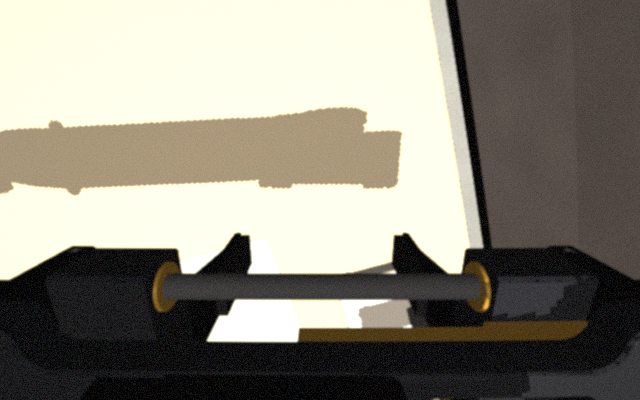

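The move was refused because every key is required. The view is still the start pose: the fingers are at the bottom, around (240..400,240), and the table lies ahead.

The stripes come out 120.6 mm apart (expected 120), so the rail position is sound.

send_rows(rows=[{"x": 25.9, "y": -35.2, "z": 0, "roll": -5.9, "hand": 0}, {"x": 25.9, "y": -35.2, "z": 0, "roll": -5.9, "hand": 0}, {"x": 25.9, "y": -35.2, "z": 0, "roll": -5.9, "hand": 0}, {"x": 25.9, "y": -35.2, "z": 0, "roll": -5.9, "hand": 0}, {"x": 25.9, "y": -35.2, "z": 0, "roll": -5.9, "hand": 0}, {"x": 25.9, "y": -35.2, "z": 0, "roll": -5.9, "hand": 0}, {"x": 25.9, "y": -35.2, "z": 0, "roll": -5.9, "hand": 0}, {"x": 25.9, "y": -35.2, "z": 0, "roll": -5.9, "hand": 0}, {"x": 25.9, "y": -35.2, "z": 0, "roll": -5.9, "hand": 0}, {"x": 25.9, "y": -35.2, "z": 0, "roll": -5.9, "hand": 0}])

```text
time: 1.15
position: [0.4454, 0.2692, 0.2922]
tool_rot: [-1.931, -2.478, -0.0]
ft_force: [0.6, -0.0, -1.2]
grip_width: 0.173
grip_force: 0.0
```

send_rows(rows=[{"x": 0, "y": 0, "z": 0, "roll": 0, "hand": 0}, {"x": 0, "y": 0, "z": 0, "roll": 0, "hand": 0}, {"x": 0, "y": 0, "z": 0, "roll": 0, "hand": 0}])

```text
time: 1.45
position: [0.4439, 0.272, 0.292]
tool_rot: [-1.922, -2.484, 0.0]
ft_force: [-0.6, -0.5, -0.4]
grip_width: 0.011
grip_force: 0.0
```

```bash
python3 - <<'E'
from h import *
st();i,c=snap("wrist","w2")
print(np.round(c["world_from_camera"],3).tolist())
cv2.imwrite("pics/w2b.png",cv2.convertScaleAbs(i,alpha=1.0))
E
```

```text
t 1.45 p [443.9 272.  292. ] yaw_y 14.52 zax [-0.001  0.    -1.   ] F [-0.62 -0.48 -0.39] w 1.0 gf 0.0
[[0.968, 0.24, 0.072, 0.423], [0.251, -0.926, -0.284, 0.35], [-0.002, 0.293, -0.956, 0.385], [0.0, 0.0, 0.0, 1.0]]
```

View pics/w2b.png

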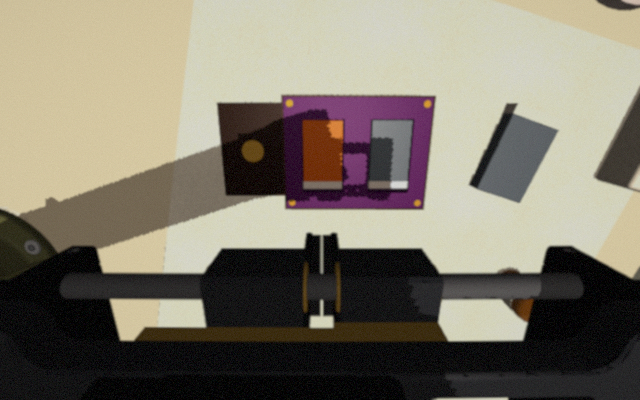

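The wrist view shows the case deck with corners at (283,95), (434,96), (425,209) and (286,208). The agate has corners at (303,120), (344,120), (342,190) and (303,190), and the slate is on the right, around (390,155).

```bash
python3 - <<'E'
from h import *
i=cv2.imread("pics/w2.png");c=np.load("pics/w2.npy",allow_pickle=True).item()
def show(n,p):
    W=ray("w",p,.043,c)[:,:2]*1000;m=W.mean(0);print(n,m.round(1),np.round(W,1).tolist(),np.round([np.linalg.norm(W[k]-W[k-1]) for k in range(4)],1), np.degrees(np.arctan2(*(W[1]-W[0]+W[2]-W[3])[::-1])).round(1))
show("case",[(283,95),(434.5,96),(425,209),(286,208)])
show("agate",[(302.5,120),(344.5,120),(342.5,190),(302.5,190)])
m=blob(i,(125,80,20),(175,255,255),(270,80,445,220));print(rect("w",m,.043,c))
# stored edges of agate in detail: column & row profiles
h=cv2.cvtColor(i,cv2.COLOR_BGR2HSV)
print(h[150,296:352,0].tolist());print(h[112:200,323,0].tolist());print(h[112:200,323,2].tolist())
E
```

```text
case [475.6 312.8] [[377.1, 356.0], [540.1, 397.4], [576.1, 270.0], [409.0, 228.0]] [131.9 168.1 132.4 172.4] 14.2
agate [437.1 301.5] [[404.3, 335.3], [450.4, 347.3], [470.4, 267.7], [423.4, 255.5]] [82.1 47.6 82.1 48.6] 14.5
(array([473. , 312.3]), array([170.8, 130.6]), 14.2)
[153, 147, 153, 147, 151, 159, 176, 7, 11, 11, 11, 11, 11, 11, 9, 11, 11, 11, 10, 11, 11, 9, 9, 11, 12, 9, 11, 11, 12, 10, 12, 9, 12, 12, 10, 12, 11, 11, 10, 11, 10, 11, 12, 12, 12, 10, 6, 164, 152, 152, 155, 151, 153, 151, 150, 148]
[149, 151, 149, 149, 152, 152, 152, 168, 6, 12, 11, 11, 10, 10, 13, 10, 11, 10, 11, 12, 10, 11, 12, 10, 11, 10, 11, 9, 11, 10, 11, 11, 10, 10, 9, 10, 12, 12, 11, 9, 13, 12, 10, 11, 10, 9, 11, 11, 11, 10, 11, 10, 12, 12, 9, 10, 10, 11, 10, 11, 11, 13, 10, 11, 8, 10, 10, 9, 9, 9, 13, 12, 16, 14, 14, 14, 11, 172, 159, 148, 150, 158, 149, 152, 153, 148, 151, 151]
[45, 49, 49, 45, 46, 50, 50, 69, 90, 107, 118, 115, 118, 115, 115, 118, 118, 118, 118, 113, 118, 111, 117, 117, 116, 115, 119, 115, 116, 113, 113, 115, 116, 117, 116, 117, 112, 112, 115, 117, 114, 115, 115, 115, 110, 116, 115, 112, 112, 114, 109, 114, 113, 113, 115, 111, 116, 110, 113, 109, 113, 109, 115, 113, 117, 114, 112, 116, 112, 115, 121, 126, 123, 124, 122, 119, 98, 61, 33, 29, 36, 41, 39, 43, 43, 43, 34, 40]
```

The agate centre is at (437,301.5), yaw 14.4°, size 47×82, which fits the pocket. The press point is (444.4,272.4), so the tool is already above it. Next I descend and press.

send_rows(rows=[{"x": 0.5, "y": 0.4, "z": -40, "roll": 0, "hand": 0}, {"x": 0, "y": 0, "z": -40, "roll": 0, "hand": 0}, {"x": 0, "y": 0, "z": -40, "roll": 0, "hand": 0}, {"x": 0, "y": 0, "z": -35, "roll": 0, "hand": 0}, {"x": 0, "y": 0, "z": -15, "roll": 0, "hand": 0}, {"x": 0, "y": 0, "z": 0, "roll": 0, "hand": 0}, {"x": 0, "y": 0, "z": 0, "roll": 0, "hand": 0}, {"x": 0, "y": 0, "z": 0, "roll": 0, "hand": 0}])

```text
time: 2.3
position: [0.4459, 0.2725, 0.1238]
tool_rot: [1.924, 2.483, 0.004]
ft_force: [-0.1, -0.1, 1.2]
grip_width: 0.004
grip_force: 0.0
```

send_rows(rows=[{"x": 0, "y": 0, "z": -4, "roll": 0, "hand": 0}, {"x": 0, "y": 0, "z": -3, "roll": 0, "hand": 0}, {"x": 0, "y": 0, "z": -2, "roll": 0, "hand": 0}, {"x": 0, "y": 0, "z": -2, "roll": 0, "hand": 0}, {"x": 0, "y": 0, "z": -2, "roll": 0, "hand": 0}, {"x": 0, "y": 0, "z": 0, "roll": 0, "hand": 0}])

```text
time: 2.9
position: [0.4451, 0.2711, 0.1089]
tool_rot: [-1.926, -2.482, 0.001]
ft_force: [-0.4, 0.0, -0.8]
grip_width: 0.007
grip_force: 0.0
```

send_rows(rows=[{"x": 0, "y": 0, "z": -2, "roll": 0, "hand": 0}, {"x": 0, "y": 0, "z": -2, "roll": 0, "hand": 0}, {"x": 0, "y": 0, "z": -2, "roll": 0, "hand": 0}, {"x": 0, "y": 0, "z": -2, "roll": 0, "hand": 0}, {"x": 0, "y": 0, "z": 0, "roll": 0, "hand": 0}, {"x": 0, "y": 0, "z": 0, "roll": 0, "hand": 0}, {"x": 0, "y": 0, "z": 0, "roll": 0, "hand": 0}, {"x": 0, "y": 0, "z": 0, "roll": 0, "hand": 0}])

```text
time: 3.7
position: [0.4454, 0.2715, 0.1017]
tool_rot: [1.925, 2.482, 0.001]
ft_force: [-1.9, -0.4, 5.4]
grip_width: 0.006
grip_force: 2.3
```

```bash
python3 - <<'E'
from h import *
st();i,c=snap("scene","s1");cv2.imwrite("pics/s1b.png",cv2.resize(i[120:230,350:520],None,fx=4,fy=4,interpolation=2))
E
```

```text
t 3.7 p [445.4 271.5 101.7] yaw_y 14.4 zax [ 0.  0. -1.] F [-1.95 -0.42  5.35] w 0.6 gf 2.3
```

View pics/s1b.png

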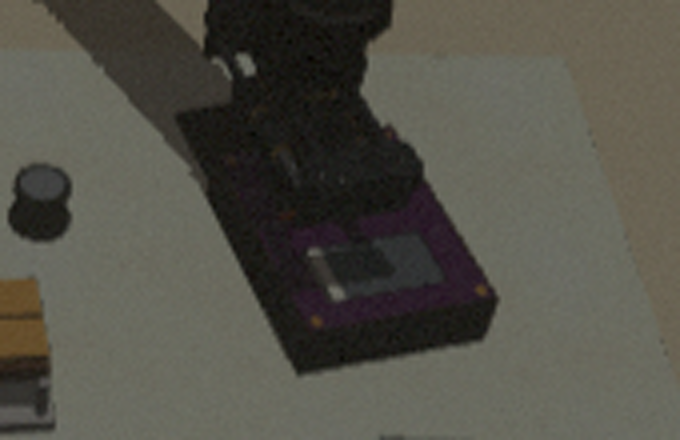

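The gripper hides the agate at about (345,190), and the 5.4 N of contact suggests the nose has reached the floor. I'm lifting and looking.

send_rows(rows=[{"x": 0, "y": 0, "z": -0.7, "roll": 0, "hand": 0}, {"x": 0, "y": 0, "z": 0, "roll": 0, "hand": 0}, {"x": 0, "y": 0, "z": 5, "roll": 0, "hand": 0}, {"x": 0, "y": 0, "z": 10, "roll": 0, "hand": 0}, {"x": 0, "y": 0, "z": 30, "roll": 0, "hand": 0}, {"x": 0, "y": 0, "z": 35, "roll": 0, "hand": 0}, {"x": 0, "y": 0, "z": 35, "roll": 0, "hand": 0}, {"x": 0, "y": 0, "z": 20, "roll": 0, "hand": 30}, {"x": 0, "y": 0, "z": 0, "roll": 0, "hand": 62}, {"x": 0, "y": 0, "z": 0, "roll": 0, "hand": 62}])

```text
time: 4.75
position: [0.4452, 0.2712, 0.2356]
tool_rot: [1.925, 2.482, 0.001]
ft_force: [-0.1, -0.9, -0.4]
grip_width: 0.19
grip_force: 0.0
```

```bash
python3 - <<'E'
from h import *
st();i,c=snap("wrist","w3");s,_=snap("scene","s2")
o=np.zeros((440,800,3),np.uint8)
o[:400,:400]=cv2.resize(i[80:240,240:400],None,fx=2.5,fy=2.5,interpolation=2)
o[:400,400:]=cv2.resize(s[130:220,390:480],(400,400),interpolation=2)
cv2.imwrite("pics/w3b.png",cv2.convertScaleAbs(o,alpha=1.4))
E
```

```text
t 4.75 p [445.2 271.2 235.6] yaw_y 14.4 zax [ 0.  0. -1.] F [-0.1  -0.91 -0.35] w 16.5 gf 0.0
```

View pics/w3b.png

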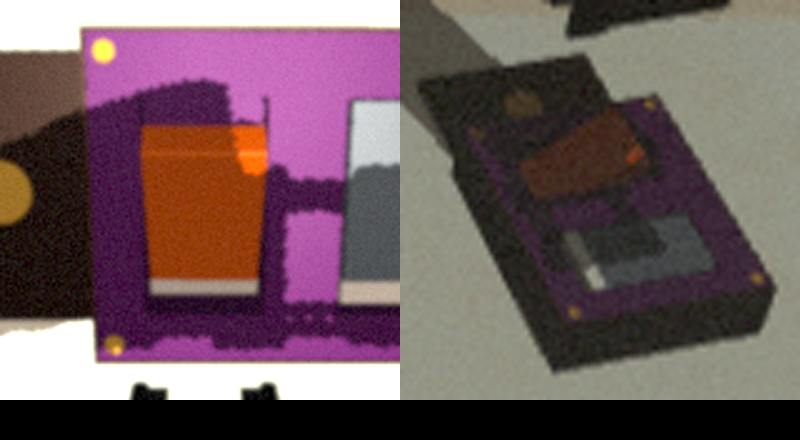

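The block stands tilted. In the wrist picture its raised upper edge runs from (296.8,140.8) to (347.2,140.8), and the band is at about row 195. The slate is unmoved.

```bash
python3 - <<'E'
from h import *
c=np.load("pics/w3.npy",allow_pickle=True).item()
ux=np.array([np.cos(np.radians(14.4)),np.sin(np.radians(14.4))]);uy=np.array([-ux[1],ux[0]]);o=np.array([475,312.3])
for z in(.055,.058,.061):
    W=ray("w",[(296.8,140.8),(347.2,140.8)],z,c)[:,:2]*1000;print(z,W.mean(0).round(1),np.linalg.norm(W[1]-W[0]).round(1),"case",[((W.mean(0)-o)@u).round(1) for u in(ux,uy)])
for z in(.043,.047,.05):
    W=ray("w",[(296.4,130.4),(346.8,130.4)],z,c)[:,:2]*1000;print("low",z,W.mean(0).round(1),np.linalg.norm(W[1]-W[0]).round(1),"case",[((W.mean(0)-o)@u).round(1) for u in(ux,uy)])
W=ray("w",[(299,197.6),(343.5,197.6)],.018,c)[:,:2]*1000;print("nose",W,((W.mean(0)-o)@uy))
E
```

```text
0.055 [431.4 323.9] 46.6 case [np.float64(-39.3), np.float64(22.1)]
0.058 [431.3 324.2] 46.1 case [np.float64(-39.3), np.float64(22.4)]
0.061 [431.2 324.5] 45.6 case [np.float64(-39.4), np.float64(22.7)]
low 0.043 [428.9 332.2] 48.1 case [np.float64(-39.7), np.float64(30.8)]
low 0.047 [428.8 332.4] 47.5 case [np.float64(-39.7), np.float64(31.0)]
low 0.05 [428.8 332.6] 47.0 case [np.float64(-39.7), np.float64(31.2)]
nose [[423.07821411 253.99339143]
 [470.96345441 266.29797585]] -43.55765703932849
```

The geometry fits: tilt about 32°, upper edge 15 mm above the deck. I'll grasp with pads centred at case y = 19.5, fingertips about 1.5 mm above the deck.

send_rows(rows=[{"x": -6.6, "y": 25.1, "z": 0, "roll": 0, "hand": 64}, {"x": -6.6, "y": 25.1, "z": 0, "roll": 0, "hand": 64}, {"x": 0, "y": 0, "z": 0, "roll": 0, "hand": 64}, {"x": 0, "y": 0, "z": -30, "roll": 0, "hand": 64}, {"x": 0, "y": 0, "z": -30, "roll": 0, "hand": 64}, {"x": 0, "y": 0, "z": -25, "roll": 0, "hand": 64}, {"x": 0, "y": 0, "z": -15, "roll": 0, "hand": 64}, {"x": 0, "y": 0, "z": -8, "roll": 0, "hand": 64}, {"x": 0, "y": 0, "z": 0, "roll": 0, "hand": 64}, {"x": 0, "y": 0, "z": 0, "roll": 0, "hand": 64}])

```text
time: 5.85
position: [0.4324, 0.3214, 0.1279]
tool_rot: [1.926, 2.482, 0.0]
ft_force: [-0.4, 0.1, -0.3]
grip_width: 0.733
grip_force: 0.0
```

```bash
python3 -c "
from h import *
st()"
```

```text
t 5.85 p [432.4 321.4 127.9] yaw_y 14.38 zax [ 0. -0. -1.] F [-0.41  0.09 -0.29] w 63.7 gf 0.0
```

send_rows(force=30, rows=[{"x": 0, "y": 0, "z": -6, "roll": 0, "hand": 64}, {"x": 0, "y": 0, "z": -5, "roll": 0, "hand": 64}, {"x": 0, "y": 0, "z": -2.4, "roll": 0, "hand": 64}, {"x": 0, "y": 0, "z": 0, "roll": 0, "hand": 64}, {"x": 0, "y": 0, "z": 0, "roll": 0, "hand": 64}, {"x": 0, "y": 0, "z": 0, "roll": 0, "hand": 50}, {"x": 0, "y": 0, "z": 0, "roll": 0, "hand": 40}, {"x": 0, "y": 0, "z": 0, "roll": 0, "hand": 40}, {"x": 0, "y": 0, "z": 0, "roll": 0, "hand": 40}, {"x": 0, "y": 0, "z": 0, "roll": 0, "hand": 40}])

```text
time: 6.85
position: [0.4321, 0.3215, 0.1143]
tool_rot: [1.925, 2.482, 0.0]
ft_force: [0.7, -0.2, 0.6]
grip_width: 0.522
grip_force: 30.0
```

send_rows(force=60, rows=[{"x": 0, "y": 0, "z": 0, "roll": 0, "hand": 40}, {"x": 0, "y": 0, "z": 0, "roll": 0, "hand": 40}, {"x": 0, "y": 0, "z": 0, "roll": 0, "hand": 40}, {"x": 0, "y": 0, "z": 0, "roll": 0, "hand": 40}])

```text
time: 7.25
position: [0.4321, 0.3215, 0.1142]
tool_rot: [1.925, 2.482, 0.0]
ft_force: [0.5, -0.5, -0.1]
grip_width: 0.523
grip_force: 60.0
```

Gripped at 45.5 mm. Lifting.

send_rows(rows=[{"x": 0, "y": 0, "z": 5, "roll": 0, "hand": 40}, {"x": 0, "y": 0, "z": 10, "roll": 0, "hand": 40}, {"x": 0, "y": 0, "z": 15, "roll": 0, "hand": 40}, {"x": 0, "y": 0, "z": 15, "roll": 0, "hand": 40}, {"x": 0, "y": 0, "z": 20, "roll": 0, "hand": 40}, {"x": 0, "y": 0, "z": 20, "roll": 0, "hand": 40}, {"x": 0, "y": 0, "z": 20, "roll": 0, "hand": 40}, {"x": 0, "y": 0, "z": 15, "roll": 0, "hand": 40}, {"x": 0, "y": 0, "z": 0, "roll": 0, "hand": 40}, {"x": 0, "y": 0, "z": 0, "roll": 0, "hand": 40}])

```text
time: 8.25
position: [0.4319, 0.3214, 0.234]
tool_rot: [-1.926, -2.482, 0.0]
ft_force: [-0.4, -0.1, -2.0]
grip_width: 0.521
grip_force: 60.0
```

```bash
python3 - <<'E'
from h import *
st();i,c=snap("wrist","w4");s,_=snap("scene","s4");t,_=snap("top","t4")
o=np.zeros((440,800,3),np.uint8)
o[:400,:400]=cv2.resize(i[180:380,220:420],None,fx=2,fy=2,interpolation=2)
o[:400,400:]=cv2.resize(s[80:180,370:470],(400,400),interpolation=2)
cv2.imwrite("pics/w4b.png",cv2.convertScaleAbs(o,alpha=1.8))
E
```

```text
t 8.25 p [431.9 321.4 234. ] yaw_y 14.4 zax [-0. -0. -1.] F [-0.45 -0.13 -2.01] w 45.3 gf 60.0
```

View pics/w4b.png

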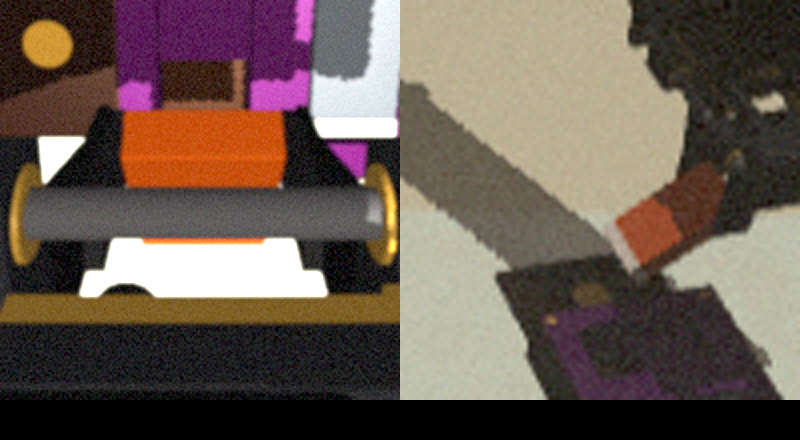

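The block is held, still tilted. In the wrist picture the raised end's edges are at rows 235 and 259, and in the scene picture the middle of the band's top edge is at about (424.5,141.5). I'm computing the in-hand tilt from these.

```bash
cat >> h.py <<'E'
def proj(c,P):
    T=np.linalg.inv(np.array(c["world_from_camera"]));p,_=cv2.projectPoints(np.array(P,float).reshape(-1,1,3),cv2.Rodrigues(T[:3,:3])[0],T[:3,3],np.array(c["mtx"]),np.array(c["D"]));return p[:,0]
E
python3 - <<'E'
from h import *
from scipy.optimize import least_squares
cw=np.load("pics/w4.npy",allow_pickle=True).item();cs=np.load("pics/s4.npy",allow_pickle=True).item()
a=np.radians(14.4);uy=np.array([-np.sin(a),np.cos(a),0]);ez=np.array([0,0,1.]);tip=np.array([.4319,.3214,.164])
def pts(p):
    th,y,z=p;u=np.cos(th)*uy+np.sin(th)*ez;n=-np.sin(th)*uy+np.cos(th)*ez
    tt=tip+y*uy+z*ez;return tt,tt-.016*n,tt-.08*u,tt-.08*u-.016*n
def f(p,full=0):
    P=pts(p);w=proj(cw,P[:2]);s=proj(cs,P[2:3])
    return np.r_[w[0,1]-259,w[1,1]-235,s[0]-(424.5,141.5)]
p0=[np.radians(32),.0029,.0138];print(f(p0))
r=least_squares(f,p0,x_scale=[.1,.01,.01]);print(np.degrees(r.x[0]),r.x[1:]*1000,r.fun)
for p in(p0,r.x):print("nose rel TCPxy along uy, z rel TCP:",((pts(p)[3]-tip)@uy*1000).round(1),(pts(p)[3][2]*1000-234).round(1))
for p in(p0,r.x):print(proj(cs,pts(p)[2:]))
E
```

```text
[-4.66896441 -3.90303877 -3.3052356   1.33338564]
36.70505878892004 [ 4.58602251 23.439354  ] [ 0.95959247 -1.21752698 -1.07587553 -0.21421696]
nose rel TCPxy along uy, z rel TCP: -56.5 -112.2
nose rel TCPxy along uy, z rel TCP: -50.0 -107.2
[[421.1947644  142.83338564]
 [423.30852403 146.24344473]]
[[423.42412447 141.28578304]
 [425.95925357 144.43985653]]
```

The nose is roughly 107–112 mm below the TCP; I'll refine that by touch. Moving over the rail's blue mark.

send_rows(rows=[{"x": 5.0, "y": -11.5, "z": 0, "roll": -0.5, "hand": 40}, {"x": 12, "y": -27, "z": 0, "roll": -1, "hand": 40}, {"x": 14, "y": -31, "z": 0, "roll": -1, "hand": 40}, {"x": 15, "y": -34, "z": 0, "roll": -1, "hand": 40}, {"x": 15, "y": -34, "z": 0, "roll": -1, "hand": 40}, {"x": 15, "y": -34, "z": 0, "roll": -1, "hand": 40}, {"x": 15, "y": -34, "z": 0, "roll": -1, "hand": 40}, {"x": 15, "y": -34, "z": 0, "roll": -1, "hand": 40}, {"x": 15, "y": -34, "z": 0, "roll": -1, "hand": 40}, {"x": 14, "y": -31, "z": 0, "roll": -1, "hand": 40}])

```text
time: 9.4
position: [0.5671, 0.0138, 0.2338]
tool_rot: [2.127, 2.311, -0.002]
ft_force: [-0.5, 0.4, -2.1]
grip_width: 0.524
grip_force: 60.0
```

send_rows(rows=[{"x": 12, "y": -27, "z": -4, "roll": 0, "hand": 40}, {"x": 5.3, "y": -10, "z": -10, "roll": 0, "hand": 40}, {"x": 0, "y": 0, "z": -10, "roll": 0, "hand": 40}, {"x": 0, "y": 0, "z": -10, "roll": 0, "hand": 40}, {"x": 0, "y": 0, "z": -5, "roll": 0, "hand": 40}, {"x": 0, "y": 0, "z": 0, "roll": 0, "hand": 40}, {"x": 0, "y": 0, "z": 0, "roll": 0, "hand": 40}, {"x": 0, "y": 0, "z": 0, "roll": 0, "hand": 40}])

```text
time: 10.2
position: [0.5846, -0.0194, 0.1958]
tool_rot: [2.123, 2.315, 0.002]
ft_force: [-0.7, 0.9, -1.8]
grip_width: 0.522
grip_force: 60.0
```

```bash
python3 - <<'E'
from h import *
st();i,c=snap("wrist","w5");s,_=snap("scene","s5")
o=np.zeros((560,800,3),np.uint8)
o[:400,:400]=cv2.resize(i[40:240,220:420],None,fx=2,fy=2,interpolation=2)
o[:400,400:]=cv2.resize(s[150:250,260:360],(400,400),interpolation=2)
cv2.imwrite("pics/w5b.png",cv2.convertScaleAbs(o,alpha=1.4))
E
```

```text
t 10.2 p [584.6 -19.4 195.8] yaw_y 4.95 zax [ 0.001  0.    -1.   ] F [-0.72  0.9  -1.8 ] w 45.4 gf 60.0
```

View pics/w5b.png

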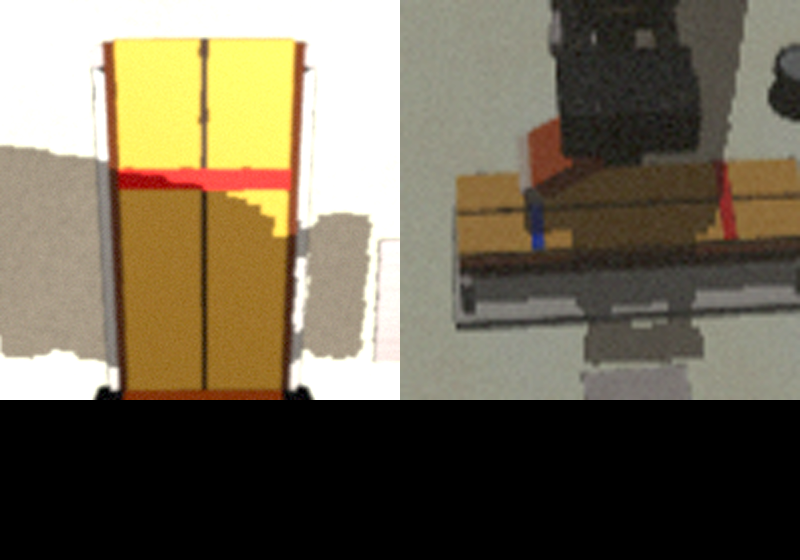

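The wrist view shows the seam straight ahead at column 322, with red centred at (322,130). The scene view shows the agate's banded end above the blue stripe at about (295,197).

```bash
python3 - <<'E'
from h import *
cw=np.load("pics/w5.npy",allow_pickle=True).item();cs=np.load("pics/s5.npy",allow_pickle=True).item()
W=ray("w",[(322,129.5),(322.3,230),(322,60)],.058,cw)*1000;print(W.round(1)); d=W[2]-W[1];print(np.degrees(np.arctan2(-d[0],d[1])))
d=d/np.linalg.norm(d);print("blue est",W[0]-120*d)
i=cv2.imread("pics/w5.png");h=cv2.cvtColor(i,cv2.COLOR_BGR2HSV)
print("col profile",i[115:145,340].tolist()[::2])
for r in(70,110,160,200,225):print(r,306+np.argmin(i[r,306:340].sum(1)),end=' ')
# rail edges in scene: blue stripe row
print(ray("s",[(260+138/4,150+228/4),(260+328/4,150+200/4)],.058,cs)*1000)
a=np.radians(4.95);uy=np.array([-np.sin(a),np.cos(a),0]);ux=np.array([np.cos(a),np.sin(a),0]);ez=np.array([0,0,1.]);tip=np.array([.5846,-.0194,.1258])
for th,y,z in[(32,.0029,.0138),(36.7,.0046,.0234),(34,.0037,.0186)]:
    th=np.radians(th);u=np.cos(th)*uy+np.sin(th)*ez;n=-np.sin(th)*uy+np.cos(th)*ez
    tt=tip+y*uy+z*ez;N=tt-.08*u;print("top nose -x,+x; low nose +x",proj(cs,[N-.023*ux,N+.023*ux,N-.016*n+.023*ux]).round(1).tolist())
s=cv2.imread("pics/s5.png")
for r in range(180,206,2):print(r,s[r,284:304].sum(1).tolist())
E
```

```text
[[578.7  47.3  58. ]
 [586.2 -36.   58. ]
 [574.4  96.2  58. ]]
5.105190151200615
blue est [589.38622386 -72.21196844  58.        ]
col profile [[76, 178, 211], [75, 179, 211], [74, 179, 213], [73, 176, 208], [65, 148, 198], [58, 78, 211], [57, 61, 216], [59, 65, 217], [59, 64, 217], [52, 56, 213], [53, 116, 182], [75, 175, 208], [45, 122, 153], [34, 86, 116], [31, 83, 116]]
70 322 110 322 160 322 200 322 225 322 [[607.00426283 -66.34137768  58.        ]
 [581.50658191  53.17460908  58.        ]]
top nose -x,+x; low nose +x [[286.8, 184.6], [287.5, 198.3], [291.1, 201.8]]
top nose -x,+x; low nose +x [[288.9, 183.3], [289.6, 197.0], [293.7, 200.3]]
top nose -x,+x; low nose +x [[287.7, 183.8], [288.4, 197.6], [292.2, 201.0]]
180 [308, 307, 309, 310, 315, 313, 307, 312, 304, 308, 309, 284, 263, 203, 159, 151, 97, 69, 71, 61]
182 [313, 307, 312, 305, 314, 309, 301, 304, 286, 204, 171, 161, 160, 153, 158, 155, 91, 84, 82, 61]
184 [309, 307, 308, 309, 301, 284, 275, 268, 182, 164, 155, 165, 151, 146, 156, 156, 98, 76, 63, 81]
186 [314, 315, 302, 314, 312, 285, 270, 272, 193, 161, 164, 155,
[... 252 characters left out ...]
, 298, 296, 296, 304, 289, 272, 270, 233, 156, 156, 166, 155, 163, 140, 155, 136, 93, 94, 82]
194 [213, 216, 219, 220, 209, 238, 278, 276, 228, 162, 148, 160, 149, 113, 78, 88, 96, 100, 101, 94]
196 [220, 217, 216, 218, 215, 236, 275, 257, 224, 151, 103, 95, 92, 76, 83, 96, 81, 100, 107, 111]
198 [219, 223, 221, 216, 220, 226, 202, 123, 132, 125, 134, 97, 92, 99, 83, 113, 123, 119, 127, 115]
200 [227, 209, 214, 214, 221, 217, 219, 127, 114, 117, 118, 116, 132, 131, 125, 119, 129, 117, 116, 118]
202 [132, 110, 96, 94, 125, 136, 127, 102, 90, 109, 96, 90, 94, 103, 100, 97, 102, 95, 109, 106]
204 [226, 212, 211, 221, 219, 224, 216, 113, 111, 99, 104, 111, 117, 132, 119, 130, 122, 131, 120, 122]
```

The numbers agree to about 1 mm: the TCP is on the seam, and the nose is near blue at about 108.5 mm below the TCP. Descending to feel for contact.

send_rows(rows=[{"x": 0.2, "y": -1.5, "z": -8, "roll": 0, "hand": 40}, {"x": 0, "y": 0, "z": -8, "roll": 0, "hand": 40}, {"x": 0, "y": 0, "z": -5, "roll": 0, "hand": 40}, {"x": 0, "y": 0, "z": -2, "roll": 0, "hand": 40}, {"x": 0, "y": 0, "z": 0, "roll": 0, "hand": 40}, {"x": 0, "y": 0, "z": 0, "roll": 0, "hand": 40}])

```text
time: 10.9
position: [0.5847, -0.0215, 0.1722]
tool_rot: [2.124, 2.314, 0.0]
ft_force: [-0.8, 0.7, -2.0]
grip_width: 0.521
grip_force: 60.0
```

send_rows(rows=[{"x": 0, "y": 0, "z": -2, "roll": 0, "hand": 40}, {"x": 0, "y": 0, "z": -2, "roll": 0, "hand": 40}, {"x": 0, "y": 0, "z": 0, "roll": 0, "hand": 40}])

```text
time: 11.2
position: [0.5844, -0.0214, 0.1679]
tool_rot: [-2.124, -2.314, 0.0]
ft_force: [-0.3, 0.7, -1.9]
grip_width: 0.524
grip_force: 60.0
```

send_rows(rows=[{"x": 0, "y": 0, "z": -1, "roll": 0, "hand": 40}, {"x": 0, "y": 0, "z": -1, "roll": 0, "hand": 40}, {"x": 0, "y": 0, "z": 0, "roll": 0, "hand": 40}])

```text
time: 11.5
position: [0.5846, -0.0214, 0.1663]
tool_rot: [2.124, 2.314, 0.0]
ft_force: [0.2, 0.3, -1.9]
grip_width: 0.521
grip_force: 60.0
```

send_rows(rows=[{"x": 0, "y": 0, "z": -1, "roll": 0, "hand": 40}, {"x": 0, "y": 0, "z": -1, "roll": 0, "hand": 40}, {"x": 0, "y": 0, "z": 0, "roll": 0, "hand": 40}])

```text
time: 11.8
position: [0.5846, -0.0214, 0.1642]
tool_rot: [2.124, 2.314, 0.0]
ft_force: [-0.7, 1.2, -0.2]
grip_width: 0.519
grip_force: 60.0
```

send_rows(rows=[{"x": 0, "y": 0, "z": -1, "roll": 0, "hand": 40}, {"x": 0, "y": 0, "z": 0, "roll": 0, "hand": 40}])

```text
time: 12.0
position: [0.5846, -0.0214, 0.1632]
tool_rot: [2.124, 2.314, 0.0]
ft_force: [-0.0, 0.1, 0.9]
grip_width: 0.524
grip_force: 60.0
```

send_rows(rows=[{"x": 0, "y": 0, "z": 0, "roll": 0, "hand": 40}])

```text
time: 12.1
position: [0.5846, -0.0214, 0.1633]
tool_rot: [2.124, 2.314, 0.0]
ft_force: [0.1, 2.0, 0.3]
grip_width: 0.517
grip_force: 60.0
```

send_rows(rows=[{"x": 0, "y": 0, "z": -1, "roll": 0, "hand": 40}, {"x": 0, "y": 0, "z": 0, "roll": 0, "hand": 40}])

```text
time: 12.3
position: [0.5846, -0.0213, 0.1622]
tool_rot: [2.124, 2.314, 0.0]
ft_force: [-0.6, 0.6, 1.1]
grip_width: 0.521
grip_force: 60.0
```

send_rows(rows=[{"x": 0, "y": 0, "z": 0, "roll": 0, "hand": 40}])

```text
time: 12.4
position: [0.5846, -0.0214, 0.1622]
tool_rot: [2.124, 2.314, 0.0]
ft_force: [-1.0, 1.0, 0.7]
grip_width: 0.523
grip_force: 60.0
```

send_rows(rows=[{"x": 0, "y": 0, "z": 0, "roll": 0, "hand": 40}])

```text
time: 12.5
position: [0.5846, -0.0214, 0.1622]
tool_rot: [2.124, 2.314, 0.0]
ft_force: [-0.4, 1.1, 0.7]
grip_width: 0.521
grip_force: 60.0
```

```bash
python3 - <<'E'
from h import *
c5=np.load("pics/w5.npy",allow_pickle=True).item()
st();i,c=snap("wrist","w6");s,cs=snap("scene","s6")
# rail height from apparent width at wrist: far-end edges & seam; use red stripe row & scene top-surface edge shift
a=cv2.imread("pics/s5.png")
for x in (272,276,345,350,355):
    print(x,"before",a[188:216,x].sum(1).tolist(),"\n   after",s[188:216,x].sum(1).tolist())
h=cv2.cvtColor(i,cv2.COLOR_BGR2HSV)
m=((h[:,:,0]<9)|(h[:,:,0]>172))&(h[:,:,1]>150)
ys,xs=np.nonzero(m[60:230,260:390]);print("red rows",np.median(ys)+60,len(ys))
for z in(.058,.053,.050):print(z,proj(c,[(.5786,.0473,z)]).round(1), proj(cs,[(.6,-.1,z)]).round(1))
E
```

```text
t 12.5 p [584.6 -21.4 162.2] yaw_y 4.9 zax [ 0.  0. -1.] F [-0.36  1.06  0.73] w 45.3 gf 60.0
272 before [305, 306, 315, 311, 313, 298, 307, 304, 303, 319, 303, 310, 308, 313, 302, 312, 307, 308, 304, 304, 299, 306, 304, 299, 309, 311, 301, 307] 
   after [306, 308, 308, 296, 304, 305, 311, 311, 308, 312, 309, 315, 314, 315, 301, 312, 311, 300, 303, 299, 303, 310, 302, 306, 296, 309, 306, 309]
276 before [312, 305, 303, 311, 307, 282, 221, 216, 215, 220, 217, 214, 227, 215, 184, 141, 219, 223, 222, 208, 211, 221, 207, 216, 202, 154, 113, 104] 
   after [303, 316, 312, 313, 305, 294, 259, 231, 217, 207, 227, 214, 229, 225, 223, 197, 133, 192, 222, 220, 212, 221, 217, 221, 209, 225, 197, 104]
345 before [307, 292, 240, 222, 221, 220, 210, 215, 221, 219, 195, 150, 188, 218, 216, 225, 223, 222, 219, 219, 223, 206, 108, 103, 99, 76, 71, 98] 
   after [310, 305, 298, 255, 209, 220, 218, 210, 214, 224, 222, 204, 160, 170, 229, 212, 217, 225, 213, 213, 221, 230, 190, 95, 101, 109, 98, 83]
350 before [296, 278, 219, 209, 220, 227, 222, 218, 223, 220, 184, 148, 216, 217, 218, 209, 218, 223, 226, 217, 199, 164, 109, 99, 108, 78, 78, 113] 
   after [307, 315, 295, 243, 218, 215, 207, 223, 219, 220, 213, 186, 146, 190, 216, 218, 214, 218, 218, 219, 220, 222, 197, 103, 104, 94, 89, 78]
355 before [306, 273, 224, 229, 220, 224, 223, 221, 221, 212, 181, 150, 213, 213, 221, 223, 215, 204, 223, 221, 196, 120, 127, 118, 100, 74, 83, 117] 
   after [308, 297, 259, 209, 212, 219, 222, 227, 215, 217, 219, 177, 153, 234, 215, 223, 224, 214, 210, 218, 219, 200, 162, 102, 112, 106, 84, 69]
red rows 129.0 1271
0.058 [[322.3 129.4]] [[281.2 204.7]]
0.053 [[322.2 129. ]] [[281.3 206. ]]
0.05 [[322.2 128.7]] [[281.4 206.8]]
```

The force rise is 2.75 N and the rail's shift in the scene picture is about 1.2 px (around 4.6 mm), so depth is about 5 mm. Stroking at 30 mm/s.

send_rows(rows=[{"x": -0.26, "y": 3, "z": 0, "roll": 0, "hand": 40}, {"x": -0.26, "y": 3, "z": 0, "roll": 0, "hand": 40}, {"x": -0.26, "y": 3, "z": 0, "roll": 0, "hand": 40}, {"x": -0.26, "y": 3, "z": 0, "roll": 0, "hand": 40}, {"x": -0.26, "y": 3, "z": 0, "roll": 0, "hand": 40}, {"x": -0.26, "y": 3, "z": 0, "roll": 0, "hand": 40}, {"x": -0.26, "y": 3, "z": 0, "roll": 0, "hand": 40}, {"x": -0.26, "y": 3, "z": 0, "roll": 0, "hand": 40}])

```text
time: 13.4
position: [0.5825, 0.0027, 0.1622]
tool_rot: [2.124, 2.314, -0.0]
ft_force: [-0.0, -1.9, 0.9]
grip_width: 0.525
grip_force: 60.0
```

send_rows(rows=[{"x": -0.26, "y": 3, "z": 0, "roll": 0, "hand": 40}, {"x": -0.26, "y": 3, "z": 0, "roll": 0, "hand": 40}])

```text
time: 13.6
position: [0.5819, 0.0087, 0.1622]
tool_rot: [2.124, 2.314, -0.0]
ft_force: [0.5, -1.5, 1.4]
grip_width: 0.521
grip_force: 60.0
```

send_rows(rows=[{"x": -0.26, "y": 3, "z": 0, "roll": 0, "hand": 40}, {"x": -0.26, "y": 3, "z": 0, "roll": 0, "hand": 40}, {"x": -0.26, "y": 3, "z": 0, "roll": 0, "hand": 40}, {"x": -0.26, "y": 3, "z": 0, "roll": 0, "hand": 40}, {"x": -0.26, "y": 3, "z": 0, "roll": 0, "hand": 40}, {"x": -0.26, "y": 3, "z": 0, "roll": 0, "hand": 40}, {"x": -0.26, "y": 3, "z": 0, "roll": 0, "hand": 40}, {"x": -0.26, "y": 3, "z": 0, "roll": 0, "hand": 40}, {"x": -0.26, "y": 3, "z": 0, "roll": 0, "hand": 40}, {"x": -0.26, "y": 3, "z": 0, "roll": 0, "hand": 40}])

```text
time: 14.6
position: [0.5793, 0.0388, 0.1622]
tool_rot: [2.124, 2.314, -0.0]
ft_force: [1.2, -1.6, -0.1]
grip_width: 0.525
grip_force: 60.0
```

send_rows(rows=[{"x": -0.26, "y": 3, "z": 0, "roll": 0, "hand": 40}, {"x": -0.26, "y": 3, "z": 0, "roll": 0, "hand": 40}, {"x": -0.26, "y": 3, "z": 0, "roll": 0, "hand": 40}, {"x": -0.26, "y": 3, "z": 0, "roll": 0, "hand": 40}, {"x": -0.26, "y": 3, "z": 0, "roll": 0, "hand": 40}, {"x": -0.26, "y": 3, "z": 0, "roll": 0, "hand": 40}, {"x": -0.26, "y": 3, "z": 0, "roll": 0, "hand": 40}, {"x": -0.26, "y": 3, "z": 0, "roll": 0, "hand": 40}, {"x": -0.26, "y": 3, "z": 0, "roll": 0, "hand": 40}, {"x": -0.26, "y": 3, "z": 0, "roll": 0, "hand": 40}])

```text
time: 15.6
position: [0.5767, 0.0687, 0.1622]
tool_rot: [2.125, 2.314, 0.0]
ft_force: [0.5, -1.2, 0.4]
grip_width: 0.525
grip_force: 60.0
```

send_rows(rows=[{"x": -0.26, "y": 3, "z": 0, "roll": 0, "hand": 40}, {"x": -0.26, "y": 3, "z": 0, "roll": 0, "hand": 40}, {"x": -0.26, "y": 3, "z": 0, "roll": 0, "hand": 40}, {"x": -0.26, "y": 3, "z": 0, "roll": 0, "hand": 40}, {"x": -0.26, "y": 3, "z": 0, "roll": 0, "hand": 40}, {"x": -0.26, "y": 3, "z": 0, "roll": 0, "hand": 40}, {"x": -0.26, "y": 3, "z": 0, "roll": 0, "hand": 40}, {"x": -0.26, "y": 3, "z": 0, "roll": 0, "hand": 40}, {"x": -0.26, "y": 3, "z": 0, "roll": 0, "hand": 40}, {"x": -0.26, "y": 3, "z": 0, "roll": 0, "hand": 40}])

```text
time: 16.6
position: [0.5741, 0.0987, 0.1622]
tool_rot: [2.124, 2.314, 0.0]
ft_force: [0.7, -0.8, 1.0]
grip_width: 0.521
grip_force: 60.0
```

send_rows(rows=[{"x": -0.2, "y": 2, "z": 0, "roll": 0, "hand": 40}, {"x": 0, "y": 0, "z": 3, "roll": 0, "hand": 40}, {"x": 0, "y": 0, "z": 8, "roll": 0, "hand": 40}, {"x": 0, "y": 0, "z": 15, "roll": 0, "hand": 40}, {"x": 0, "y": 0, "z": 20, "roll": 0, "hand": 40}, {"x": 0, "y": 0, "z": 10, "roll": 0, "hand": 40}, {"x": 0, "y": 0, "z": 0, "roll": 0, "hand": 40}, {"x": 0, "y": 0, "z": 0, "roll": 0, "hand": 40}])

```text
time: 17.4
position: [0.5738, 0.1007, 0.2182]
tool_rot: [-2.124, -2.314, -0.0]
ft_force: [0.2, 0.3, -2.5]
grip_width: 0.524
grip_force: 60.0
```

```bash
python3 - <<'E'
from h import *
st();i,c=snap("wrist","w7");s,cs=snap("scene","s7")
W=ray("top",[(398,210),(473,221),(466,293),(389,280)],.023)*1000;print(W.round(0).tolist(),W.mean(0))
# compare in-hand view with w4 (tilt change): rows where orange starts/crease along column 322
for f in("w4","w5","w7"):
    g=cv2.imread(f"pics/{f}.png");h=cv2.cvtColor(g,cv2.COLOR_BGR2HSV)[225:275,330];print(f,h[:,0].tolist(),h[:,2].tolist())
E
```

```text
t 17.4 p [573.8 100.7 218.2] yaw_y 4.91 zax [ 0.  0. -1.] F [ 0.23  0.29 -2.52] w 45.6 gf 60.0
[[593.0, -227.0, 23.0], [563.0, -421.0, 23.0], [381.0, -391.0, 23.0], [415.0, -197.0, 23.0]] [ 488.10745575 -308.97258185   23.        ]
w4 [8, 17, 5, 16, 12, 14, 13, 10, 11, 6, 10, 10, 12, 11, 12, 11, 9, 11, 10, 10, 9, 10, 10, 11, 10, 12, 12, 12, 11, 10, 11, 9, 10, 12, 11, 11, 11, 11, 11, 11, 10, 11, 12, 12, 10, 11, 10, 11, 9, 7] [27, 29, 40, 33, 48, 65, 77, 84, 84, 86, 100, 112, 111, 111, 115, 111, 114, 110, 115, 110, 117, 114, 116, 112, 115, 113, 110, 111, 111, 118, 113, 116, 119, 122, 124, 112, 111, 109, 109, 111, 110, 110, 111, 108, 111, 111, 111, 101, 79, 45]
w5 [19, 20, 20, 19, 18, 20, 18, 20, 18, 18, 13, 11, 10, 11, 12, 11, 11, 11, 10, 12, 11, 10, 8, 10, 9, 12, 10, 10, 9, 10, 12, 11, 10, 10, 10, 12, 11, 11, 11, 12, 9, 11, 11, 11, 12, 9, 10, 7, 8, 7] [114, 108, 110, 109, 112, 109, 112, 112, 108, 99, 92, 93, 94, 96, 95, 95, 96, 93, 94, 95, 93, 98, 94, 92, 96, 93, 91, 91, 96, 96, 94, 97, 100, 105, 99, 93, 91, 92, 96, 91, 93, 91, 93, 93, 90, 89, 92, 83, 65, 40]
w7 [18, 19, 20, 20, 18, 19, 18, 18, 20, 19, 15, 13, 10, 11, 10, 10, 8, 8, 9, 10, 9, 10, 12, 9, 11, 11, 10, 9, 11, 10, 11, 10, 11, 12, 10, 11, 13, 10, 10, 9, 11, 11, 11, 10, 8, 10, 10, 11, 13, 9] [103, 100, 101, 100, 104, 102, 100, 100, 101, 97, 87, 87, 85, 90, 84, 88, 92, 89, 89, 92, 90, 84, 91, 94, 88, 91, 92, 91, 91, 89, 90, 88, 92, 98, 98, 89, 90, 81, 86, 91, 87, 88, 85, 88, 89, 85, 88, 76, 60, 32]
```

The grip is unchanged. The tray centre is at (488,-309), yaw about -9°, size 182×196 as expected. Moving there and aligning.

send_rows(rows=[{"x": -2.1, "y": -10, "z": 0, "roll": -1.4, "hand": 40}, {"x": -4.6, "y": -22, "z": 0, "roll": -1.4, "hand": 40}, {"x": -6.3, "y": -30, "z": 0, "roll": -1.4, "hand": 40}, {"x": -7.2, "y": -34, "z": 0, "roll": -1.4, "hand": 40}, {"x": -7.2, "y": -34, "z": 0, "roll": -1.4, "hand": 40}, {"x": -7.2, "y": -34, "z": 0, "roll": -1.4, "hand": 40}, {"x": -7.2, "y": -34, "z": 0, "roll": -1.4, "hand": 40}, {"x": -7.2, "y": -34, "z": 0, "roll": -1.4, "hand": 40}, {"x": -7.2, "y": -34, "z": 0, "roll": -1.4, "hand": 40}, {"x": -7.2, "y": -34, "z": 0, "roll": -1.4, "hand": 40}])

```text
time: 18.5
position: [0.5079, -0.2039, 0.2183]
tool_rot: [2.396, 2.031, -0.0]
ft_force: [0.6, -0.3, -2.9]
grip_width: 0.522
grip_force: 60.0
```

send_rows(rows=[{"x": -7.2, "y": -34, "z": 0, "roll": 0, "hand": 40}, {"x": -6.3, "y": -30, "z": 0, "roll": 0, "hand": 40}, {"x": -4.2, "y": -20, "z": -10, "roll": 0, "hand": 40}, {"x": -2.8, "y": -13.8, "z": -20, "roll": 0, "hand": 40}, {"x": 0, "y": 0, "z": -25, "roll": 0, "hand": 40}, {"x": 0, "y": 0, "z": -25, "roll": 0, "hand": 40}, {"x": 0, "y": 0, "z": -10, "roll": 0, "hand": 40}, {"x": 0, "y": 0, "z": -6, "roll": 0, "hand": 40}, {"x": 0, "y": 0, "z": 0, "roll": 0, "hand": 40}, {"x": 0, "y": 0, "z": 0, "roll": 0, "hand": 40}])

```text
time: 19.5
position: [0.4904, -0.298, 0.1233]
tool_rot: [2.39, 2.037, 0.001]
ft_force: [0.4, -0.1, -0.8]
grip_width: 0.522
grip_force: 60.0
```

send_rows(rows=[{"x": 0, "y": 0, "z": -2, "roll": 0, "hand": 40}, {"x": 0, "y": 0, "z": -2, "roll": 0, "hand": 40}, {"x": 0, "y": 0, "z": 0, "roll": 0, "hand": 40}])

```text
time: 19.8
position: [0.4902, -0.2971, 0.1183]
tool_rot: [2.39, 2.039, 0.0]
ft_force: [-0.0, 0.7, -2.1]
grip_width: 0.525
grip_force: 60.0
```

send_rows(rows=[{"x": 0, "y": 0, "z": -2, "roll": 0, "hand": 40}, {"x": 0, "y": 0, "z": -2, "roll": 0, "hand": 40}, {"x": 0, "y": 0, "z": -0.8, "roll": 0, "hand": 40}, {"x": 0, "y": 0, "z": 0, "roll": 0, "hand": 40}])

```text
time: 20.2
position: [0.4901, -0.2972, 0.1133]
tool_rot: [-2.39, -2.038, 0.0]
ft_force: [-0.2, 0.3, -0.2]
grip_width: 0.522
grip_force: 60.0
```

send_rows(rows=[{"x": 0, "y": 0, "z": -0.7, "roll": 0, "hand": 40}, {"x": 0, "y": 0, "z": 0, "roll": 0, "hand": 40}])

```text
time: 20.4
position: [0.4901, -0.297, 0.113]
tool_rot: [-2.39, -2.038, -0.001]
ft_force: [-1.3, 2.8, 1.8]
grip_width: 0.522
grip_force: 60.0
```

The nose is on the tray floor. I'm reducing the grip and laying the block down along an arc about its nose.

send_rows(force=8, rows=[{"x": 0, "y": 0, "z": 0, "roll": 0, "hand": 40}, {"x": 0, "y": 0, "z": 0, "roll": 0, "hand": 40}, {"x": 0.3, "y": 2.2, "z": -2.7, "roll": 0, "hand": 40}, {"x": 0.4, "y": 2.2, "z": -2.7, "roll": 0, "hand": 40}, {"x": 0, "y": 0, "z": 0, "roll": 0, "hand": 40}])

```text
time: 20.9
position: [0.4909, -0.2926, 0.1068]
tool_rot: [2.39, 2.039, -0.0]
ft_force: [0.4, 1.3, 0.2]
grip_width: 0.528
grip_force: 8.0
```

```bash
python3 - <<'E'
from h import *
st();i,c=snap("wrist","w8")
g=i;h=cv2.cvtColor(g,cv2.COLOR_BGR2HSV)[215:275,330];print(h[:,0].tolist(),h[:,2].tolist())
E
```

```text
t 20.9 p [ 490.9 -292.6  106.8] yaw_y -9.07 zax [ 0. -0. -1.] F [0.38 1.28 0.23] w 45.9 gf 8.0
[16, 16, 14, 10, 16, 16, 14, 17, 14, 18, 17, 13, 14, 16, 14, 14, 14, 14, 12, 8, 10, 9, 9, 10, 10, 10, 9, 10, 11, 10, 10, 10, 10, 11, 10, 10, 10, 9, 10, 10, 11, 12, 9, 11, 10, 13, 10, 11, 11, 10, 12, 11, 10, 11, 9, 12, 10, 10, 8, 2] [124, 126, 125, 125, 125, 128, 125, 119, 124, 126, 125, 124, 127, 122, 124, 128, 124, 123, 119, 103, 91, 94, 94, 93, 94, 95, 93, 92, 96, 93, 95, 95, 94, 95, 92, 97, 97, 95, 98, 99, 110, 113, 107, 99, 99, 100, 99, 101, 97, 102, 98, 97, 99, 101, 101, 98, 99, 94, 72, 43]
```

It's pivoting: the force is low and the crease has moved up. Continuing.

send_rows(rows=[{"x": 0.3, "y": 2.1, "z": -3, "roll": 0, "hand": 40}, {"x": 0.3, "y": 2.1, "z": -3.1, "roll": 0, "hand": 40}, {"x": 0.3, "y": 1.7, "z": -3.3, "roll": 0, "hand": 40}, {"x": 0.3, "y": 1.7, "z": -3.3, "roll": 0, "hand": 40}, {"x": 0.2, "y": 1.3, "z": -3.4, "roll": 0, "hand": 40}, {"x": 0.2, "y": 1.3, "z": -3.4, "roll": 0, "hand": 40}, {"x": 0, "y": 0, "z": 0, "roll": 0, "hand": 40}])

```text
time: 21.65
position: [0.4922, -0.2824, 0.0872]
tool_rot: [-2.39, -2.038, 0.001]
ft_force: [-0.9, -0.4, -1.1]
grip_width: 0.528
grip_force: 8.0
```

send_rows(rows=[{"x": 0.2, "y": 1, "z": -2.5, "roll": 0, "hand": 40}, {"x": 0.1, "y": 1, "z": -2.5, "roll": 0, "hand": 40}, {"x": 0.1, "y": 0.6, "z": -2, "roll": 0, "hand": 40}, {"x": 0, "y": 0, "z": 0, "roll": 0, "hand": 40}, {"x": 0, "y": 0, "z": 0, "roll": 0, "hand": 40}])

```text
time: 22.15
position: [0.4927, -0.2799, 0.0806]
tool_rot: [-2.39, -2.038, -0.0]
ft_force: [-0.8, -0.8, -0.7]
grip_width: 0.529
grip_force: 8.0
```

```bash
python3 - <<'E'
from h import *
st();i,c=snap("wrist","w9")
g=i;h=cv2.cvtColor(g,cv2.COLOR_BGR2HSV)[215:275,330];print(h[:,0].tolist(),h[:,2].tolist())
E
```

```text
t 22.15 p [ 492.7 -279.9   80.6] yaw_y -9.1 zax [-0.  0. -1.] F [-0.78 -0.85 -0.74] w 46.1 gf 8.0
[14, 15, 12, 16, 14, 17, 15, 16, 14, 14, 16, 13, 16, 15, 11, 12, 17, 13, 16, 14, 11, 9, 9, 8, 11, 10, 11, 10, 13, 9, 11, 12, 11, 11, 11, 11, 12, 10, 10, 11, 9, 11, 11, 12, 9, 11, 10, 9, 10, 12, 11, 11, 9, 11, 10, 11, 11, 10, 9, 179] [133, 130, 132, 125, 129, 133, 130, 132, 134, 129, 131, 130, 130, 129, 132, 131, 127, 133, 130, 121, 96, 79, 80, 80, 78, 74, 79, 82, 79, 74, 76, 81, 90, 107, 110, 117, 117, 116, 117, 112, 116, 114, 114, 115, 119, 112, 118, 114, 115, 114, 115, 115, 117, 117, 113, 113, 112, 103, 84, 42]
```

send_rows(rows=[{"x": 0.1, "y": 0.5, "z": -1.5, "roll": 0, "hand": 40}, {"x": 0, "y": 0.3, "z": -1.5, "roll": 0, "hand": 40}, {"x": 0, "y": 0, "z": 0, "roll": 0, "hand": 40}, {"x": 0, "y": 0, "z": 0, "roll": 0, "hand": 40}])

```text
time: 22.6
position: [0.4928, -0.2792, 0.0777]
tool_rot: [-2.391, -2.038, -0.0]
ft_force: [-1.2, -0.6, -0.1]
grip_width: 0.533
grip_force: 8.0
```

send_rows(rows=[{"x": 0, "y": 0.2, "z": -1, "roll": 0, "hand": 40}, {"x": 0, "y": 0, "z": 0, "roll": 0, "hand": 40}, {"x": 0, "y": 0, "z": 0, "roll": 0, "hand": 40}])

```text
time: 22.9
position: [0.4929, -0.2791, 0.0768]
tool_rot: [2.391, 2.038, 0.0]
ft_force: [-0.4, -0.7, -0.6]
grip_width: 0.529
grip_force: 8.0
```

```bash
python3 - <<'E'
from h import *
st();i,c=snap("wrist","w10")
h=cv2.cvtColor(i,cv2.COLOR_BGR2HSV)[225:275,330];print(h[:,2].tolist())
a=np.radians(-9.1);uy=np.array([-np.sin(a),np.cos(a),0])
for d in(.014,.017,.02):print(d,[proj(c,[np.array([.4928,-.279,z])+d*uy])[0,1].round(1) for z in(.004,.008,.02,.024)])
E
```

```text
t 22.9 p [ 492.9 -279.1   76.8] yaw_y -9.11 zax [ 0.  0. -1.] F [-0.36 -0.73 -0.62] w 46.1 gf 8.0
[130, 135, 131, 134, 133, 130, 131, 128, 132, 123, 96, 78, 73, 75, 73, 77, 75, 80, 72, 73, 77, 89, 106, 113, 116, 117, 114, 117, 114, 121, 117, 118, 119, 120, 118, 118, 114, 116, 120, 118, 114, 118, 117, 117, 116, 115, 119, 107, 79, 46]
0.014 [np.float64(224.7), np.float64(227.2), np.float64(235.4), np.float64(238.4)]
0.017 [np.float64(220.1), np.float64(222.5), np.float64(230.4), np.float64(233.3)]
0.02 [np.float64(215.4), np.float64(217.7), np.float64(225.3), np.float64(228.1)]
```

The block is within a degree or two of flat. One last small lowering, then release.

send_rows(force=3, rows=[{"x": 0, "y": 0, "z": -0.8, "roll": 0, "hand": 40}, {"x": 0, "y": 0, "z": 0, "roll": 0, "hand": 40}, {"x": 0, "y": 0, "z": 0, "roll": 0, "hand": 47}, {"x": 0, "y": 0, "z": 0, "roll": 0, "hand": 50}, {"x": 0, "y": 0, "z": 0, "roll": 0, "hand": 56}, {"x": 0, "y": 0, "z": 0, "roll": 0, "hand": 62}, {"x": 0, "y": 0, "z": 0, "roll": 0, "hand": 62}, {"x": 0, "y": 0, "z": 5, "roll": 0, "hand": 62}, {"x": 0, "y": 0, "z": 15, "roll": 0, "hand": 62}, {"x": 0, "y": 0, "z": 30, "roll": 0, "hand": 62}])

```text
time: 23.95
position: [0.4917, -0.2785, 0.1257]
tool_rot: [-2.389, -2.036, 0.003]
ft_force: [-0.2, 0.3, 0.9]
grip_width: 0.713
grip_force: 0.0
```

send_rows(rows=[{"x": 0, "y": 15, "z": 40, "roll": 0, "hand": 62}, {"x": 0, "y": 30, "z": 40, "roll": 0, "hand": 62}, {"x": 0, "y": 40, "z": 25, "roll": 0, "hand": 62}, {"x": 0, "y": 40, "z": 0, "roll": 0, "hand": 62}, {"x": 0, "y": 40, "z": 0, "roll": 0, "hand": 62}, {"x": 0, "y": 20, "z": 0, "roll": 0, "hand": 62}, {"x": 0, "y": 0, "z": 0, "roll": 0, "hand": 62}, {"x": 0, "y": 0, "z": 0, "roll": 0, "hand": 62}])

```text
time: 24.75
position: [0.493, -0.0947, 0.2319]
tool_rot: [2.39, 2.038, 0.001]
ft_force: [-1.2, -0.3, -0.0]
grip_width: 0.713
grip_force: 0.0
```

```bash
python3 - <<'E'
from h import *
st();i,c=snap("scene","s11");t,_=snap("top","t11")
o=np.vstack([cv2.resize(i[120:260,140:500],(720,280),interpolation=2),cv2.resize(t[170:320,140:500],(720,300),interpolation=2)])
cv2.imwrite("pics/f.png",cv2.convertScaleAbs(o,alpha=1.4))
E
```

```text
t 24.75 p [493.  -94.7 231.9] yaw_y -9.09 zax [ 0.001 -0.    -1.   ] F [-1.25 -0.33 -0.01] w 62.0 gf 0.0
```

View pics/f.png

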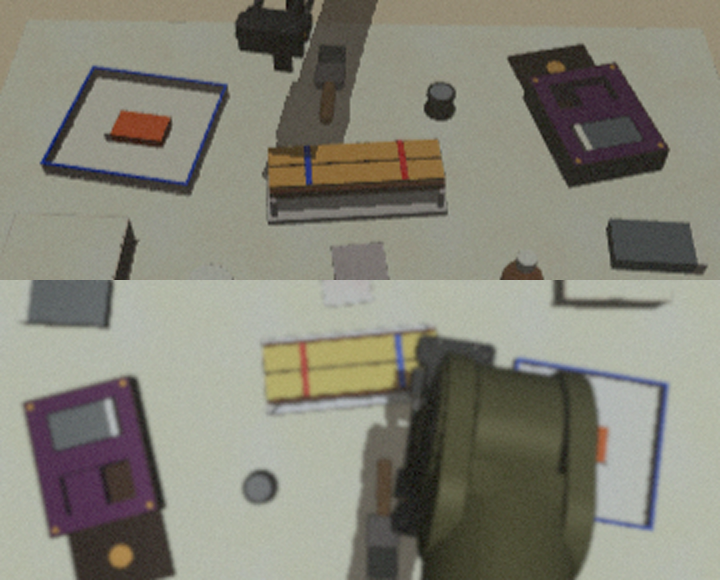

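The final picture shows the agate flat in the middle of the tray at (140,127), its white band blending into the white floor. The slate is in its pocket, the rail is sprung back up, and everything else is in place.

```bash
python3 -c "
from bench import *
print(close_job())"
```

```text
the job is handed in; nothing more can be done
None
```

I did the job in the order asked and handed it in at about 25 s; the agate block was tipped, lifted, stroked along the seam from blue to red in about 4 s with the rail about 5 mm down (judged by force), and laid flat in the tray, with the grey block and everything else in view left in place.

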